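# Set out salt and a candle from the sloped bin

### The arm

A 6-joint arm with a two-finger parallel gripper is mounted at the origin on a cart in front of the work surface, level with it; the furniture and walls round the work are solid. World frame = base frame: x ahead of the robot, y to its left, z up, the work surface at z = 0. Lengths are in mm, angles in rad, forces in N, time in s.
With the tool pointing down it reaches from about 400 to 925 mm from the base axis. Payload 12.5 kg.
Tool frame: the origin (TCP) lies on the mounting face of the last link; the fingertips stand 190 mm ahead of it and the grasp point (between the pads) lies 171 mm ahead of it; z points along the fingers, y is the line along which they close (so a half turn about z gives the same grasp; the last joint's range is limited). The gripper opens to 95 mm and grips with 3 to 60 N. Pads are 20 mm wide; open, the fingers measure 119 mm over their backs; the gripper's body (75 mm by 180 mm) begins 59 mm behind the grasp point.
Start: joints at [-1.288, 0.491, 1.559, -0, 1.092, -0.106], TCP at [236.943, -578.345, 404.761] pointing down, gripper open.
Joint ranges: [-3.1, 3.1], [-0.84, 2.19], [0.05, 2.79], [-1.13, 4.28], [0.06, 2.93], [-2.69, 2.69]. Speed limits (rad/s): [2.22, 2.22, 2.79, 3.14, 3.14, 3.14].

### API

Orientations are given as [roll, pitch, yaw] about the fixed x, y, z axes, in that order (R = Rz(yaw) Ry(pitch) Rx(roll)).
In Python, from cell import env gives the robot as it stands.
- The arm moves only by the tool carry_out, never from a script. Its argument "series" is a list of rows, each a list of 5 numbers: the shift along the tool's x, y, z in m, then the turn about the tool's z in degrees, then the opening, from 0 (shut) to 1 (fully open). A call has 1 to 20 rows; each row is the pose to reach, as a shift and turn from the pose commanded when the call began, along the tool's axes at that moment; what a row does not reach only later rows make up. A row lasts 1/8 s, in which the tool goes at most 62.5 mm and 10.7 degrees, less where a joint would pass 70% of its speed; a pose out of reach is approached as far as the arm can. A call with a gripper value outside its range is refused whole. The fingers move at their own pace and stop on an object; the grip force is fixed at half the most. Time passes only in rows, so rows that repeat a pose let the fingers close. It gives the time, the measured TCP pose, the force, the opening and the grip force at its end, in the units of the state.
- env.state(): the state, without advancing time (a new reading comes with each control period).
- env.read_camera(name): name is "side" or "top"; returns (picture, depth): 480x640x3 uint8, red, green, blue; 480x640 float32, mm along the optical axis (not along the pixel's ray), 0 where there is no reading.
- env.get_calibration(name): a dict with "intrinsics" (3x3 intrinsics, pixels), "cam_to_world" (4x4, takes a point from camera to world coordinates). Camera axes: x right, y up, looking along -z (the intrinsics and any distortion apply to the point x, -y, -z); pixel columns grow to the right and rows downward; lengths in mm; the calibration is good to about 2 mm. A picture is of the moment at which its call begins. get_calibration takes no time and is no camera call.
- env.job_done(): hands the job in; it is judged then, once.
The state is a dict: "t": time; "joints": joint angles; "qvel": joint speeds; "tau": joint torques, N m; "eef_pos": TCP position; "tcp_rot": TCP orientation; "ft_force": force on the tool from outside, world axes, zero at the start; "moment": the same for the moment, N m; "opening": opening from 0.0 (shut) to 1.0 (fully open); "grip_force": force on a finger pad.
Only numpy, scipy, OpenCV 4.12 (cv2) and the standard library are available. Lean on these libraries where they do the work, as an engineer would, in place of code of your own. Each camera call takes 0.05 s, during which the arm holds its last target. There are 200 camera calls.

### The job

Get the serving board ready for the table: take the salt shaker and the tea light out of the sloped bin and put both on the wooden board, the shaker standing upright on its base and the tea light flat with its open side up, each on the wood itself and staying still when you let go. Leave the spice jar in its bay and the lidded jar standing on the board where they are.

Things in the scene. Friction and masses are not known exactly. Their poses are not given: they have to be found in the camera images.
- bin: Fixed light-wood bin, 312 mm wide (y), 104 deep (x), 125 high. Origin: centre of its underside on the worktop; +x to its back, z up. Three bays side by side, each 96 mm wide, centres at y = -102, 0, +102 mm, parted by walls 6 mm thick that stand 18 mm square out from the sloping floor. One thing lies in the middle of each bay, in any order; jars lean back with foot down, 45 degrees from vertical.
- bin_corner (a point): Inner lower corner of the bin's middle bay (bin frame x = -20, y = 0, z = 40 mm); axes as the bin's. From this line the floor rises at 45 degrees toward +x for 112 mm. A lip here, square to the floor and 14 mm high, holds the things up: jars stand on it and lean on the floor; the tea light lies flat on the floor against it, its axis tipped 45 degrees from vertical toward -x.
- shaker_mid (a point): Salt shaker: round glass shaker, slightly waisted, with a domed pale cap, 44 mm diameter, 90 mm long, about 0.1 kg, loose. The body is the lower 70 mm; the cap is 34 mm across. Point: on its axis, half-way (45 mm from the foot). z axis runs from foot to cap. Starts in a bay of the bin.
- candle_mid (a point): Tea light: small low round cup filled with wax, with a wick, 38 mm diameter, 15 mm high, about 0.024 kg, loose. Point: its centre, half-way up (7.5 mm above the underside). z axis points out of its open side. Starts in a bay of the bin.
- spice_mid (a point): Spice jar to be left alone: 41 mm diameter, 105 mm long, with a wide dark cap, loose. Point: on its axis half-way (52.5 mm from the foot); z from foot to cap. Starts in a bay of the bin.
- board: Plain wooden board, fixed, lying on the hob: 190 mm (x) by 300 mm (y), 16 mm thick, flat top. Origin: centre of its underside; the top is 16 mm above it. A solid cooker hood hangs over the hob, its underside 585 mm above the worktop, its front edge running from about x = 0.62, y = 0.04 to x = 0.78, y = -0.54 m from the robot: pass low and close in.
- lidded_jar_mid (a point): Small painted jar with a pointed lid to be left alone, 47 mm diameter, 82 mm high, loose, standing near the +y end of the board. Point: on its axis, half-way up (41 mm above the board's top); z up.
Things that resemble listed ones, but are neither listed nor needed, are in the scene too. What is shaped like the part that bears candle_mid but green is not meant.

How it is judged (in metres and radians):
At the end, for the whole second after the job is handed in: Salt shaker upright within 7 degrees and tea light flat, open side up, both on the board's top (height within 4 mm, centres inside its outline), released and at rest; spice jar and lidded jar within 25 mm of where they were, the lidded jar upright (x of shaker_mid in the frame of board between -0.095 and 0.095 m and y of shaker_mid in the frame of board between -0.15 and 0.15 m and z of shaker_mid in the frame of board between 0.057 and 0.065 m and angle between each of shaker_mid, candle_mid, lidded_jar_mid's own z axis and vertical below 0.12 rad and x of candle_mid in the frame of board between -0.095 and 0.095 m and y of candle_mid in the frame of board between -0.15 and 0.15 m and z of candle_mid in the frame of board between 0.0195 and 0.0275 m and linear speed of each of shaker, candle below 0.02 m/s and angular speed of each of shaker, candle below 0.2 rad/s and distance of each of spice_mid, lidded_jar_mid from where it was at the start of the episode below 0.025 m); the robot touches nothing.
It fails at once if the lidded jar on the board is pushed away or knocked over (distance of lidded_jar_mid from where it was at the start of the episode above 0.03 m or angle between lidded_jar_mid's own z axis and vertical above 0.35 rad).
It fails at once if the spice jar is taken out of or knocked out of its bay (distance of spice_mid from where it was at the start of the episode above 0.03 m).
It also fails if it takes over 72 s, if anything falls off the work surface, if the arm or the gripper's body presses on something with over 40 N, if the wrist force passes 120 N, or if a joint passes its speed limit or range.

## Working session

There is one attempt and no reset: what is moved stays moved. The work goes in short steps, Python scripts to look and compute and a tool call to move; the robot and the scene stay as the last step left them, time stands still between calls to the robot, and variables do not carry over. Pictures are saved under pics/ and viewed, at most 10 in all, crops included, and the job is handed in when it is done.

Besides the shell and the picture viewer there is one more tool, called after "Emit:" by a JSON object that holds its "name" and its "arguments". carry_out: Moves the arm, as the interface text tells. Its arguments: {"type":"object","properties":{"series":{"type":"array","items":{"type":"array","items":{"type":"number"}}}},"required":["series"]}

```bash
mkdir -p pics; cat > h.py <<'E'
import numpy as np, cv2
from cell import env
def snap(n,f):
    p,d=env.read_camera(n); cv2.imwrite(f'pics/{f}.png',p[:,:,::-1]); np.save(f'pics/{f}.npy',d); return p,d
def w(n,d,u,v,r=2):
    c=env.get_calibration(n);K=np.array(c['intrinsics']);T=np.array(c['cam_to_world'])
    a=d[v-r:v+r+1,u-r:u+r+1];a=a[a>0];z=np.median(a) if a.size else 0
    return (T@np.array([(u-K[0,2])/K[0,0]*z,-(v-K[1,2])/K[1,1]*z,-z,1]))[:3].round(1)
E
python3 - <<'E'
from h import *
for n in('side','top'):
    snap(n,n+'0');c=env.get_calibration(n);print({k:np.array(v).round(3).tolist() for k,v in c.items()} )
print(env.state())
E
```

```text
{'intrinsics': [[579.502, 0.0, 319.895], [0.0, 579.502, 246.535], [0.0, 0.0, 1.0]], 'cam_to_world': [[-0.824, 0.364, -0.434, -194.816], [-0.566, -0.557, 0.608, 1208.704], [-0.02, 0.747, 0.665, 1135.372], [0.0, 0.0, 0.0, 1.0]]}
{'intrinsics': [[474.947, 0.0, 316.952], [0.0, 474.947, 228.483], [0.0, 0.0, 1.0]], 'cam_to_world': [[0.011, 0.996, -0.087, 391.139], [-1.0, 0.009, -0.013, 211.05], [-0.012, 0.087, 0.996, 1206.485], [0.0, 0.0, 0.0, 1.0]]}
{'t': 0.1, 'joints': array([-1.28759903e+00,  4.91470743e-01,  1.55938611e+00, -2.46937205e-05,
        1.09169633e+00, -1.05580298e-01]), 'qvel': array([-1.10809423e-03, -2.38164759e-03, -1.37402715e-03,  8.54424943e-05,
       -1.58965840e-04,  1.45551724e-03]), 'tau': array([ 3.62025989e-03, -6.13621902e+01, -2.58604646e+01,  6.94543286e-02,
        4.70086711e-02, -5.25947780e-05]), 'eef_pos': array([ 236.93279414, -578.31497913,  404.23865195]), 'tcp_rot': array([-3.14063516e+00, -7.94442676e-05,  3.88788953e-01]), 'ft_force': array([-0.4011374 , -0.25038618,  0.46767186]), 'moment': array([-0.00886573, -0.00507515, -0.00077246]), 'grip_force': 0.0, 'opening': 1.0006987746961287}
```

View pics/side0.png

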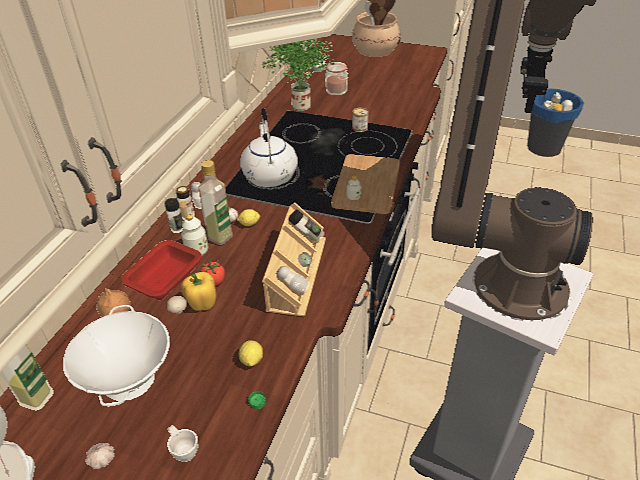

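View pics/top0.png

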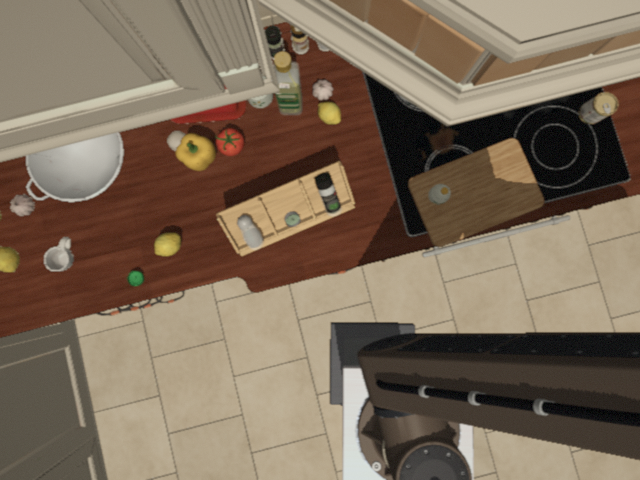

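The side view shows the bin at about (295,260), with the spice jar (305,225), tea light (305,259) and shaker (292,279). In the top view the shaker is at (250,230), the tea light at (292,219), the spice jar at (327,192), the board around (475,190) and the lidded jar at (440,193).

```bash
python3 - <<'E'
from h import *
im=cv2.imread('pics/top0.png')
a=cv2.resize(im[155:265,205:365],None,fx=5,fy=5,interpolation=cv2.INTER_CUBIC)
cv2.imwrite('pics/topbin.png',a)
d=np.load('pics/top0.npy')
for u,v in [(250,230),(292,219),(327,192),(430,215),(500,160),(480,225),(440,193),(245,220),(256,241)]: print(u,v,w('top',d,u,v,1))
# board points: top at z~16+hob
c=env.get_calibration('top');K=np.array(c['intrinsics']);T=np.array(c['cam_to_world'])
def onz(u,v,z):
    r=T[:3,:3]@np.array([(u-K[0,2])/K[0,0],-(v-K[1,2])/K[1,1],-1]);return (T[:3,3]+r*(z-T[2,3])/r[2]).round(1)
for p in [(409,181),(517,139),(543,206),(433,244)]: print(onz(*p,22))
# bin rim points: dense points above table in region
pts=np.array([list(w('top',d,u,v,0)) for v in range(155,260) for u in range(212,360)])
m=(pts[:,2]>20)&(pts[:,2]<200);q=pts[m]
r=cv2.minAreaRect(q[:,:2].astype(np.float32));print(r, cv2.boxPoints(r).round(1).tolist())
hi=q[(q[:,2]>110)];print(len(hi),cv2.minAreaRect(hi[:,:2].astype(np.float32)))
E
```

```text
250 230 [481.9 381.3 106.3]
292 219 [514.  287.2  55.6]
327 192 [570.2 202.9 122.5]
430 215 [530.7 -55.8  23.3]
500 160 [ 672.  -233.3   22.6]
480 225 [ 506.8 -179.7   23.4]
440 193 [576.2 -65.9  85.9]
245 220 [503.6 390.9 122.1]
256 241 [457.5 369.2  88.6]
[616.6  -4.2  22. ]
[ 726.5 -277.7   22. ]
[ 556.1 -337.9   22. ]
[458.3 -62.8  22. ]Traceback (most recent call last):
  File "<stdin>", line 13, in <module>
  File "h.py", line 6, in w
    c=env.get_calibration(n);K=np.array(c['intrinsics']);T=np.array(c['cam_to_world'])
ValueError: time passes only in moves, steps and waits
```

View pics/topbin.png

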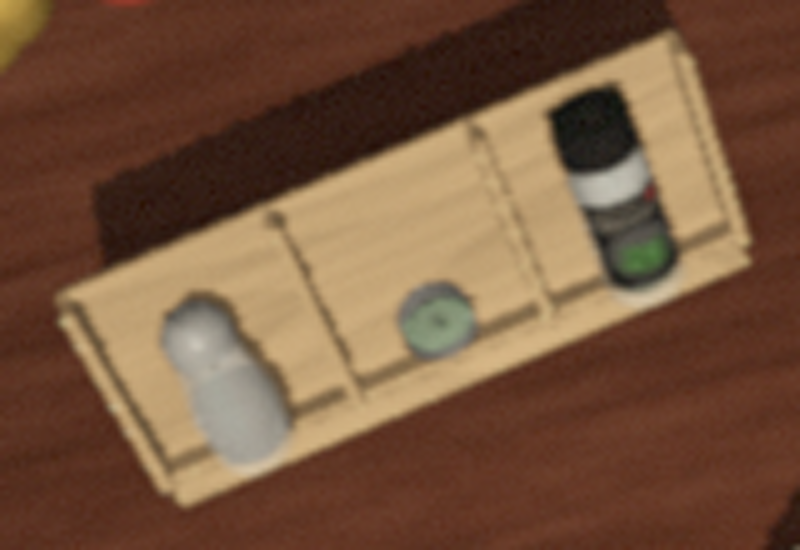

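The crop (×5, origin 205,155) shows the shaker from foot (245,455) to cap (190,330), the tea light at (437,320) and the bin's back corners at (62,298) and (672,32). The wall ends are at (277,217) and (477,130), and the lip ends at (180,500) and (750,262).

```bash
cat >> h.py <<'E'
def onz(n,u,v,z,c={}):
    if n not in c: c[n]=env.get_calibration(n)
    K=np.array(c[n]['intrinsics']);T=np.array(c[n]['cam_to_world'])
    r=T[:3,:3]@np.array([(u-K[0,2])/K[0,0],-(v-K[1,2])/K[1,1],-1]);return (T[:3,3]+r*(z-T[2,3])/r[2]).round(1)
E
python3 - <<'E'
from h import *
f=lambda a,b:(205+a/5-.4,155+b/5-.4)
L=onz('top',*f(62,298),122);R=onz('top',*f(672,32),122);print('back',L,R,np.linalg.norm(L-R))
v=(L-R)[:2];yaw=np.arctan2(-v[0],v[1]);print('yaw',np.degrees(yaw))
d=np.load('pics/top0.npy')
ps=[w('top',d,*p,1) for p in[(250,230),(245,220),(292,219),(327,192)]]
ex=np.array([np.cos(yaw),np.sin(yaw)]);ey=np.array([-ex[1],ex[0]])
# walls: tops at back x=+52?,
mid=(L+R)[:2]/2
for o in[mid-52*ex]:
    print('origin est',o)
    for p in ps: print(p,((p[:2]-o)@ex).round(1),((p[:2]-o)@ey).round(1))
    for q,z in[((180,500),45),((750,262),45),((350,388),55),((548,305),55)]:
        p=onz('top',*f(*q),z)[:2]; print(q,((p-o)@ex).round(1),((p-o)@ey).round(1))
print('candle',onz('top',*f(437,320),60))
bc=np.array([[616.6,-4.2],[726.5,-277.7],[556.1,-337.9],[458.3,-62.8]]);print('board',bc.mean(0))
E
```

```text
back [516.4 455.9 122. ] [643.2 175.7 122. ] 307.55532835572853
yaw 24.348364256927923
origin est [532.42510951 294.36125584]
[481.9 381.3 106.3] -10.2 100.0
[503.6 390.9 122.1] 13.5 99.8
[514.  287.2  55.6] -19.7 1.1
[570.2 202.9 122.5] -3.3 -98.9
(180, 500) -47.9 151.3
(750, 262) -53.4 -151.7
(350, 388) -32.2 52.7
(548, 305) -33.9 -51.9
candle [514.5 286.9  60. ]
board [ 589.375 -170.65 ]
```

Emit:
{"name": "carry_out", "arguments": {"series": [[0.387,-0.25,0,-2,0.62],[0.387,-0.25,0,-2,0.62],[0.387,-0.25,0,-2,0.62],[0.387,-0.25,0,-2,0.62],[0.387,-0.25,0,-2,0.62],[0.387,-0.25,0,-2,0.62],[0.387,-0.25,0,-2,0.62],[0.387,-0.25,0,-2,0.62],[0.537,-0.512,0,-2,0.62],[0.537,-0.512,0,-2,0.62],[0.537,-0.512,0,-2,0.62],[0.537,-0.512,0,-2,0.62],[0.537,-0.512,0,-2,0.62],[0.594,-0.796,0,-2,0.62],[0.594,-0.796,0,-2,0.62],[0.594,-0.796,0,-2,0.62],[0.594,-0.796,0,-2,0.62],[0.594,-0.796,0,-2,0.62],[0.594,-0.796,0,-2,0.62],[0.594,-0.796,0,-2,0.62]]}}

```text
t: 2.6
eef_pos: [484.9, 382.9, 404.3]
tcp_rot: [3.141, 0.001, 0.424]
ft_force: [0.3, -0.4, -0.1]
opening: 0.616
grip_force: 0.0
```

Emit:
{"name": "carry_out", "arguments": {"series": [[0,0,0.04,0,0.62],[0,0,0.08,0,0.62],[0,0,0.1,0,0.62],[0,0,0.12,0,0.62],[0,0,0.13,0,0.62],[0,0,0.14,0,0.62],[0,0,0.146,0,0.62],[0,0,0.146,0,0.62]]}}

```text
t: 3.6
eef_pos: [485.2, 383.1, 261.0]
tcp_rot: [3.141, -0.002, 0.424]
ft_force: [-3.9, -6.3, 19.1]
opening: 0.619
grip_force: 8.9
```

```bash
python3 - <<'E'
from h import *
p,_=snap('side','s1');
cv2.imwrite('pics/s1c.png',cv2.resize(p[190:340,220:380,::-1],None,fx=4,fy=4,interpolation=cv2.INTER_CUBIC))
E
```

```text
(no output)
```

View pics/s1c.png

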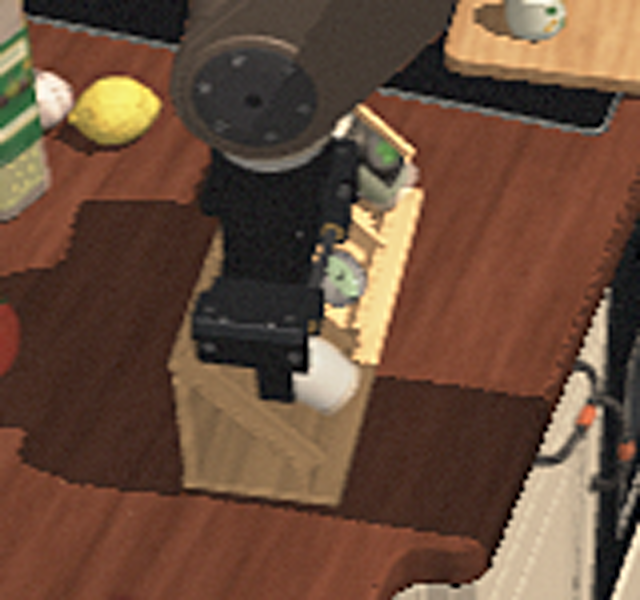

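The crop shows the gripper around the shaker, with its near finger at about (275,385), close to the bin's side wall or floor. The force reading shows contact, so I'll back up 8 mm and close there.

Emit:
{"name": "carry_out", "arguments": {"series": [[0,0,-0.008,0,0.62],[0,0,-0.008,0,0.62],[0,0,-0.008,0,0.5],[0,0,-0.008,0,0.4],[0,0,-0.008,0,0.3],[0,0,-0.008,0,0.3],[0,0,-0.008,0,0.3],[0,0,-0.008,0,0.3]]}}

```text
t: 4.65
eef_pos: [485.0, 383.5, 266.8]
tcp_rot: [-3.141, -0.001, 0.424]
ft_force: [0.2, 4.1, 3.1]
opening: 0.409
grip_force: 29.8
```

Emit:
{"name": "carry_out", "arguments": {"series": [[-0.003,0,-0.001,0,0.3],[-0.006,0,-0.002,0,0.3],[-0.009,0,-0.003,0,0.3],[-0.012,0,-0.0035,0,0.3],[-0.015,0,-0.004,0,0.3],[-0.018,0,-0.004,0,0.3],[-0.021,0,-0.004,0,0.3],[-0.024,0,-0.004,0,0.3],[-0.024,0,-0.004,0,0.3]]}}

```text
t: 5.78
eef_pos: [463.8, 374.1, 273.3]
tcp_rot: [-3.141, -0.007, 0.424]
ft_force: [2.0, 4.6, 20.9]
opening: 0.413
grip_force: 31.1
```

Emit:
{"name": "carry_out", "arguments": {"series": [[0,0,-0.03,0,0.3],[0,0,-0.07,0,0.3],[0,0,-0.12,0,0.3],[0,0,-0.12,0,0.3],[0,0,-0.12,0,0.3]]}}

```text
t: 6.4
eef_pos: [462.7, 373.1, 389.6]
tcp_rot: [3.141, 0.002, 0.424]
ft_force: [-0.7, 0.2, -2.5]
opening: 0.409
grip_force: 29.6
```

```bash
python3 - <<'E'
from h import *
p,_=snap('side','s2');
cv2.imwrite('pics/s2c.png',cv2.resize(p[150:320,220:400,::-1],None,fx=3.5,fy=3.5,interpolation=cv2.INTER_CUBIC))
E
```

```text
(no output)
```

View pics/s2c.png

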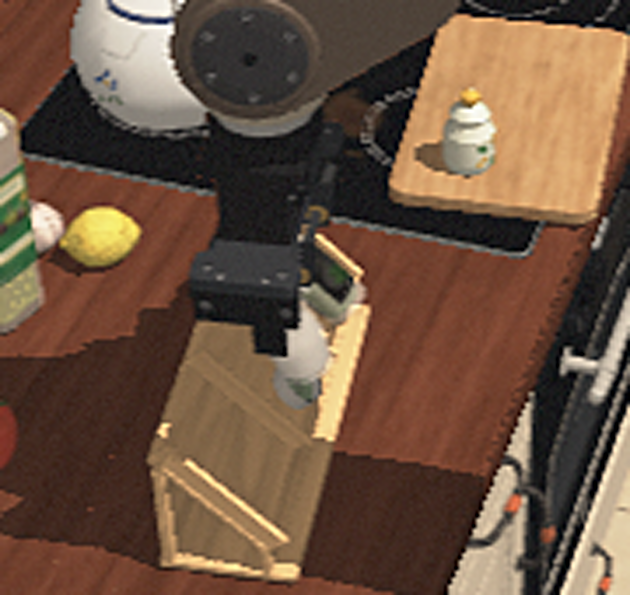

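The crop shows the shaker lifted clear and nearly upright, with its foot at about (297,385).

Emit:
{"name": "carry_out", "arguments": {"series": [[-0.097,0.533,0,0,0.3],[-0.097,0.533,0,0,0.3],[-0.097,0.533,0,0,0.3],[-0.097,0.533,0,0,0.3],[-0.097,0.533,0,0,0.3],[-0.097,0.533,0,0,0.3],[-0.097,0.533,0,0,0.3],[-0.097,0.533,0,0,0.3],[-0.097,0.533,0,0,0.3],[-0.097,0.533,0,0,0.3],[-0.097,0.533,0,0,0.3],[-0.097,0.533,0,0,0.3],[-0.097,0.533,0.06,0,0.3],[-0.097,0.533,0.12,0,0.3],[-0.097,0.533,0.13,0,0.3],[-0.097,0.533,0.135,0,0.3],[-0.097,0.533,0.135,0,0.3]]}}

```text
t: 8.57
eef_pos: [594.2, -152.1, 257.6]
tcp_rot: [3.14, -0.002, 0.424]
ft_force: [0.4, 0.0, -0.2]
opening: 0.41
grip_force: 29.6
```

```bash
python3 - <<'E'
from h import *
p,_=snap('side','s3');
cv2.imwrite('pics/s3c.png',cv2.resize(p[90:240,300:460,::-1],None,fx=4,fy=4,interpolation=cv2.INTER_CUBIC))
E
```

```text
(no output)
```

View pics/s3c.png

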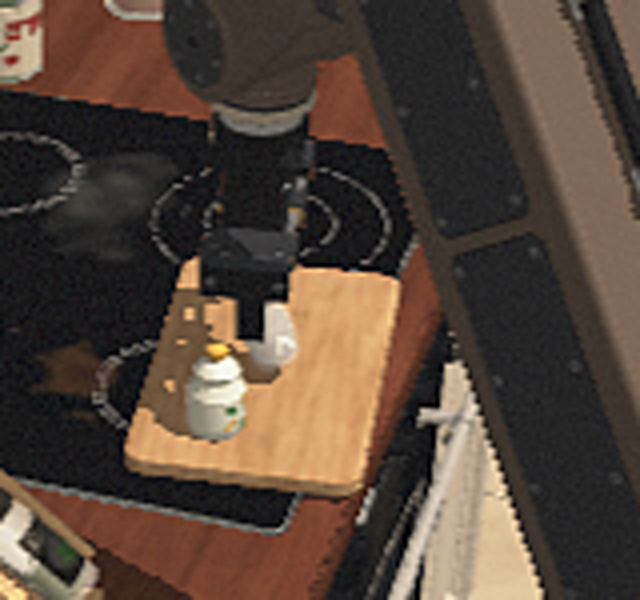

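The crop shows the shaker hanging above the board at about (275,345), clear of the lidded jar at (215,400). It still leans somewhat, foot toward the robot.

Emit:
{"name": "carry_out", "arguments": {"series": [[0,0,0.003,0,0.3],[0,0,0.006,0,0.3],[0,0,0.009,0,0.3],[0,0,0.011,0,0.3],[0,0,0.011,0,0.3]]}}

```text
t: 9.25
eef_pos: [594.1, -152.1, 246.8]
tcp_rot: [3.14, -0.002, 0.424]
ft_force: [-2.4, 4.3, 20.4]
opening: 0.409
grip_force: 31.1
```

Emit:
{"name": "carry_out", "arguments": {"series": [[-0.003,0,0.001,0,0.3],[-0.006,0,0.002,0,0.3],[-0.009,0,0.003,0,0.3],[-0.012,0,0.004,0,0.3],[-0.014,0,0.004,0,0.3],[-0.014,0,0.004,0,0.3]]}}

```text
t: 10.0
eef_pos: [582.0, -157.1, 244.2]
tcp_rot: [3.138, -0.006, 0.423]
ft_force: [1.4, 13.9, 31.0]
opening: 0.412
grip_force: 31.9
```

```bash
python3 - <<'E'
from h import *
p,d=snap('side','s4');q,e=snap('top','t4')
a=cv2.resize(p[150:210,335:405,::-1],None,fx=8,fy=8,interpolation=cv2.INTER_CUBIC)
cv2.imwrite('pics/s4c.png',a)
E
```

```text
(no output)
```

View pics/s4c.png

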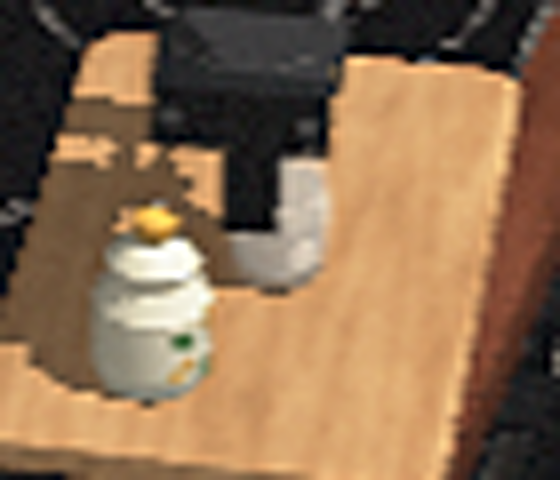

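The crop shows the shaker standing vertically: its right side is at x≈327, its foot at y≈285, and it is parallel to the lidded jar at (150,310). I'll take the load off and open.

Emit:
{"name": "carry_out", "arguments": {"series": [[0,0,-0.002,0,0.3],[0,0,-0.003,0,0.3],[0,0,-0.003,0,0.3],[0,0,-0.003,0,0.45],[0,0,-0.003,0,0.5],[0,0,-0.003,0,0.6],[0,0,-0.003,0,0.65],[0,0,-0.003,0,0.65],[0,0,-0.003,0,0.65]]}}

```text
t: 11.22
eef_pos: [580.9, -158.0, 243.7]
tcp_rot: [3.142, 0.0, 0.424]
ft_force: [-0.1, 0.2, -0.4]
opening: 0.65
grip_force: 0.0
```

Emit:
{"name": "carry_out", "arguments": {"series": [[0,0,-0.02,0,0.65],[0,0,-0.06,0,0.65],[0,0,-0.12,0,0.65],[0,0,-0.15,0,0.65],[0,0,-0.15,0,0.65],[0,0,-0.15,0,0.65]]}}

```text
t: 11.98
eef_pos: [580.7, -157.9, 392.8]
tcp_rot: [-3.141, 0.001, 0.424]
ft_force: [0.1, 0.2, -1.0]
opening: 0.653
grip_force: 0.0
```

```bash
python3 - <<'E'
from h import *
p,d=snap('side','s5')
cv2.imwrite('pics/s5c.png',cv2.resize(p[140:320,260:440,::-1],None,fx=3.3,fy=3.3,interpolation=cv2.INTER_CUBIC))
E
```

```text
(no output)
```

View pics/s5c.png

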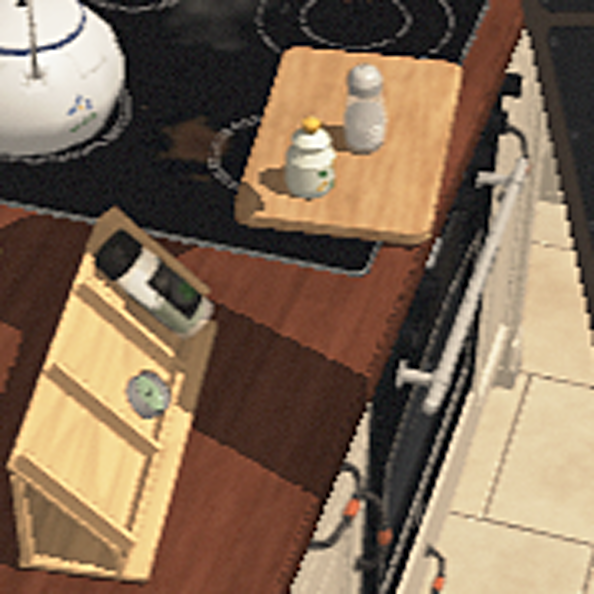

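The crop shows the shaker standing upright on the board at (365,110) and the lidded jar untouched at (310,160). The tea light is in the middle bay at (150,393) and the spice jar is in its bay. The tea light is next.

Emit:
{"name": "carry_out", "arguments": {"series": [[0.123,-0.433,0,0,0.58],[0.123,-0.433,0,0,0.58],[0.123,-0.433,0,0,0.58],[0.123,-0.433,0,0,0.58],[0.123,-0.433,0,0,0.58],[0.123,-0.433,0,0,0.58],[0.123,-0.433,0,0,0.58],[0.123,-0.433,0,0,0.58],[0.123,-0.433,0,0,0.58],[0.123,-0.433,0,0,0.58],[0.123,-0.433,0.06,0,0.58],[0.123,-0.433,0.1,0,0.58],[0.123,-0.433,0.12,0,0.58],[0.123,-0.433,0.13,0,0.58],[0.123,-0.433,0.137,0,0.58],[0.123,-0.433,0.141,0,0.58],[0.123,-0.433,0.141,0,0.58]]}}

```text
t: 14.15
eef_pos: [515.1, 287.3, 253.0]
tcp_rot: [3.141, -0.001, 0.424]
ft_force: [0.4, -0.2, -0.1]
opening: 0.581
grip_force: 0.0
```

Emit:
{"name": "carry_out", "arguments": {"series": [[0,0,0.002,0,0.58],[0,0,0.004,0,0.58],[0,0,0.006,0,0.58],[0,0,0.006,0,0.58]]}}

```text
t: 14.65
eef_pos: [515.2, 287.5, 249.5]
tcp_rot: [3.141, -0.004, 0.424]
ft_force: [-6.9, -3.6, 28.4]
opening: 0.581
grip_force: 12.6
```

Emit:
{"name": "carry_out", "arguments": {"series": [[0,0,-0.004,0,0.58],[-0.006,0,-0.004,0,0.58],[-0.006,0,-0.004,0,0.58],[-0.006,0,-0.001,0,0.58],[-0.006,0,0.0,0,0.58],[-0.006,0,0.0,0,0.58]]}}

```text
t: 15.4
eef_pos: [509.6, 284.8, 246.4]
tcp_rot: [3.142, 0.0, 0.424]
ft_force: [-0.6, 0.0, 0.2]
opening: 0.58
grip_force: 0.0
```

Clear of the floor at this height. I'll close and lift a little.

Emit:
{"name": "carry_out", "arguments": {"series": [[0,0,0.001,0,0.5],[0,0,0.001,0,0.4],[0,0,0.001,0,0.3],[0,0,0.001,0,0.3],[0,0,0.001,0,0.3],[0,0,0.001,0,0.3]]}}

```text
t: 16.15
eef_pos: [509.6, 284.9, 245.7]
tcp_rot: [3.142, -0.0, 0.424]
ft_force: [-0.6, 0.1, -0.5]
opening: 0.387
grip_force: 30.0
```

Emit:
{"name": "carry_out", "arguments": {"series": [[0,0,-0.02,0,0.3],[0,0,-0.06,0,0.3],[0,0,-0.12,0,0.3],[0,0,-0.14,0,0.3],[0,0,-0.14,0,0.3]]}}

```text
t: 16.77
eef_pos: [509.4, 284.8, 387.0]
tcp_rot: [3.141, -0.003, 0.424]
ft_force: [0.0, 0.7, 0.2]
opening: 0.389
grip_force: 30.0
```

```bash
python3 - <<'E'
from h import *
p,d=snap('side','s6')
cv2.imwrite('pics/s6c.png',cv2.resize(p[180:310,250:390,::-1],None,fx=4.5,fy=4.5,interpolation=cv2.INTER_CUBIC))
E
```

```text
(no output)
```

View pics/s6c.png

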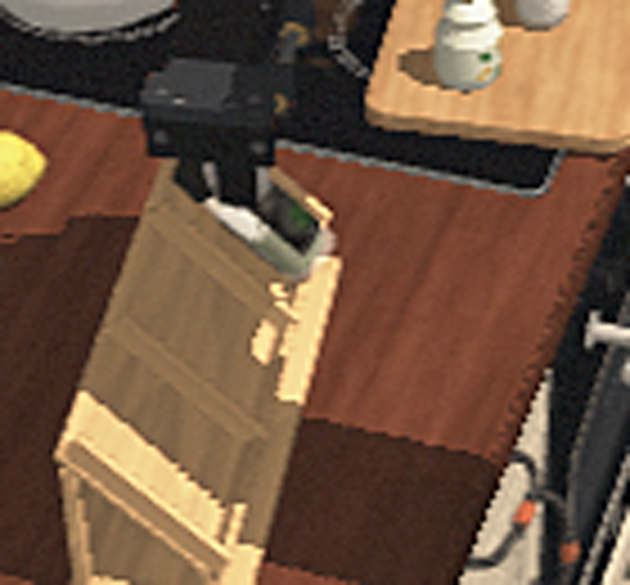

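The crop shows the middle bay empty at (200,310). The opening reads 37 mm, so the tea light is between the fingers, hidden behind the near one at (240,180).

Emit:
{"name": "carry_out", "arguments": {"series": [[-0.17,0.561,0,0,0.3],[-0.17,0.561,0,0,0.3],[-0.17,0.561,0,0,0.3],[-0.17,0.561,0,0,0.3],[-0.17,0.561,0,0,0.3],[-0.17,0.561,0,0,0.3],[-0.17,0.561,0,0,0.3],[-0.17,0.561,0,0,0.3],[-0.17,0.561,0,0,0.3],[-0.17,0.561,0,0,0.3],[-0.17,0.561,0,0,0.3],[-0.17,0.561,0,0,0.3],[-0.17,0.561,0,0,0.3],[-0.17,0.561,0.06,0,0.3],[-0.17,0.561,0.11,0,0.3],[-0.17,0.561,0.14,0,0.3],[-0.17,0.561,0.147,0,0.3],[-0.17,0.561,0.147,0,0.3]]}}

```text
t: 19.08
eef_pos: [585.6, -296.0, 239.5]
tcp_rot: [3.141, -0.0, 0.424]
ft_force: [-0.4, -0.1, -0.7]
opening: 0.383
grip_force: 30.0
```

Emit:
{"name": "carry_out", "arguments": {"series": [[0,0,0.003,0,0.3],[0,0,0.006,0,0.3],[0,0,0.008,0,0.3],[0,0,0.01,0,0.3],[0,0,0.01,0,0.3]]}}

```text
t: 19.7
eef_pos: [585.2, -296.5, 228.6]
tcp_rot: [-3.142, 0.0, 0.424]
ft_force: [-0.2, -0.2, -0.4]
opening: 0.385
grip_force: 30.0
```

Emit:
{"name": "carry_out", "arguments": {"series": [[0,0,0.002,0,0.3],[0,0,0.004,0,0.3],[0,0,0.005,0,0.3],[0,0,0.005,0,0.3]]}}

```text
t: 20.2
eef_pos: [585.6, -296.3, 225.2]
tcp_rot: [3.14, -0.001, 0.424]
ft_force: [-0.7, 3.5, 13.3]
opening: 0.392
grip_force: 30.0
```

Emit:
{"name": "carry_out", "arguments": {"series": [[0,0,0.002,0,0.3],[0,0,0.004,0,0.3],[0,0,0.006,0,0.3],[0,0,0.006,0,0.3]]}}

```text
t: 20.7
eef_pos: [586.6, -296.5, 220.4]
tcp_rot: [3.136, -0.004, 0.424]
ft_force: [5.1, 3.3, 17.7]
opening: 0.388
grip_force: 30.0
```

Emit:
{"name": "carry_out", "arguments": {"series": [[0,0,-0.001,0,0.3],[0,0,-0.001,0,0.42],[0,0,-0.001,0,0.45],[0,0,-0.001,0,0.5],[0,0,-0.001,0,0.6],[0,0,-0.001,0,0.65],[0,0,-0.001,0,0.65],[0,0,-0.02,0,0.65],[0,0,-0.06,0,0.65],[0,0,-0.1,0,0.65],[0,0,-0.15,0,0.65],[0,0,-0.15,0,0.65],[-0.1,0.1,-0.15,0,0.65],[-0.1,0.1,-0.15,0,0.65],[-0.1,0.1,-0.15,0,0.65]]}}

```text
t: 22.58
eef_pos: [533.5, -431.5, 367.7]
tcp_rot: [3.142, 0.0, 0.421]
ft_force: [0.2, -0.4, -0.1]
opening: 0.652
grip_force: 0.0
```

```bash
python3 - <<'E'
from h import *
p,d=snap('side','s7');q,e=snap('top','t7')
a=cv2.resize(p[130:250,290:410,::-1],(400,400),interpolation=cv2.INTER_CUBIC)
b=cv2.resize(q[125:255,405:550,::-1],(400,400),interpolation=cv2.INTER_CUBIC)
cv2.imwrite('pics/c7.png',np.hstack([a,b]))
E
```

View pics/c7.png

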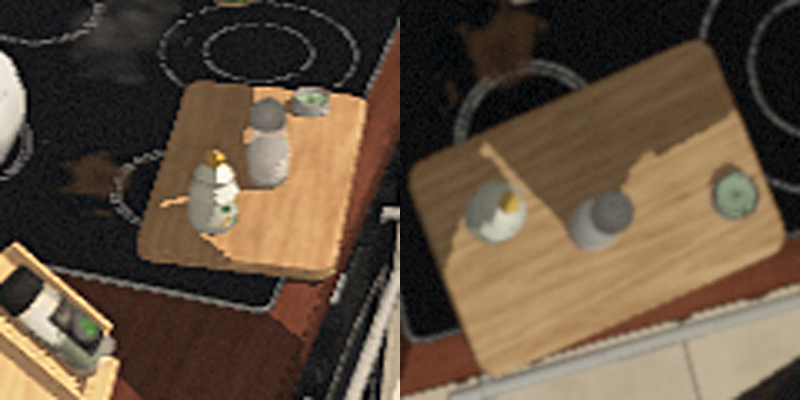

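The left half (side view) shows the tea light flat with its open side up at (310,101), the shaker upright at (268,150) and the lidded jar at (213,195). The right half (top view) shows the tea light fully on the wood at (735,194). The spice jar is still in its bay.

```bash
python3 -c "
from cell import env
print(env.job_done())"
```

```text
the job is handed in; nothing more can be done
None
```

The job is handed in at about 23 s: the last pictures show the shaker upright and the tea light flat, open side up, both on the board, with the spice jar in its bay and the lidded jar where it stood (no verdict was returned).

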